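# Dispense one specimen disc and nudge it into the free nest

## Robot

A 6-joint arm with a two-finger parallel gripper is mounted at the origin on a cart in front of the work surface, level with it; the furniture and walls round the work are solid. World frame = base frame: x ahead of the robot, y to its left, z up, the work surface at z = 0. Lengths are in m, angles in rad, forces in N, time in s.
With the tool pointing down it reaches from about 0.375 to 0.9 m from the base axis. Payload 3.1 kg.
Tool frame: the origin (TCP) lies at the very end of the fingers, on their centre line; the grasp point (between the pads) lies 19 mm behind it (manip.tcp_to_grasp is the distance from the TCP to the grasp point, in m); z points along the fingers, y is the line along which they close (so a half turn about z gives the same grasp; the last joint's range is limited). The gripper opens to 85 mm and grips with 20 to 120 N. Pads are 22 mm wide; open, the fingers measure 114 mm over their backs; the gripper's body (76 mm by 85 mm) begins 54 mm behind the grasp point. The pads swing forward as they close: fully open they stand 13 mm farther back than shut.
Start: joints at [-1.472, 0.527, 1.433, -0, 1.181, -0.178], TCP at [0.171, -0.601, 0.231] pointing down, gripper open.
Joint ranges: [-3.08, 3.08], [-0.75, 2.2], [0.22, 2.44], [-1.43, 4.57], [0, 2.65], [-2.85, 2.85]. Speed limits (rad/s): [2.79, 2.79, 3.14, 3.14, 3.14, 3.14].

## Interface

Orientations are given as a unit quaternion [x, y, z, w].
In Python, from station import manip gives the robot as it stands. The module is installed in compiled form; this text tells all that it offers.
- The arm moves only by the tool step_arm, never from a script. Its argument "commands" is one flat list of numbers, 6 for each row, row after row: the shift along the tool's x, y, z in m, then the turn, a rotation vector about the tool's x, y, z in degrees. A call has exactly 10 rows; each row is the pose to reach, as a shift and turn from the pose commanded when the call began, along the tool's axes at that moment; what a row does not reach only later rows make up. A row lasts 1/10 s, in which the tool goes at most 50 mm and 8.59 degrees, less where a joint would pass 70% of its speed; a pose out of reach is approached as far as the arm can. A call with a gripper value outside its range is refused whole. "jaw" is the opening in per cent of the stroke, from 0 (shut) to 100 (fully open), set as the call begins (left out, the last holds). The fingers move at their own pace and stop on an object; "grip_force" is the grip in N (left out, the last holds). Time passes only in rows, so rows that repeat a pose let the fingers close, or fill a call up. It gives the time, the measured TCP pose, the force, the opening and the grip force at its end, in the units of the state.
- manip.sense(): the state, without advancing time (a new reading comes with each control period).
- manip.snapshot(name): name is "side" or "top"; returns a dict with "pixels" (480x640x3 uint8, blue, green, red), "fx", "fy", "cx", "cy" (pixels), "R" (3x3) and "t" (3): a world point X has camera coordinates R X + t. Camera axes: x right, y down, z forward; pixel columns grow to the right and rows downward; lengths in m; the calibration is good to about 2 mm. A picture is of the moment at which its call begins. There is no depth.
- manip.sign_off(): hands the job in; it is judged then, once.
The state is a dict: "t": time; "q": joint angles; "qd": joint speeds; "tau": joint torques, N m; "tcp_pos": TCP position; "tool_rot": TCP orientation; "force": force on the tool from outside, world axes, zero at the start; "ft_torque": the same for the moment, N m; "finger_gap": opening from 0.0 (shut) to 1.0 (fully open); "gripper_force": force on a finger pad.
Only numpy, scipy, OpenCV 4.12 (cv2) and the standard library are available. Lean on these libraries where they do the work, as an engineer would, in place of code of your own. Each camera call takes 0.05 s, during which the arm holds its last target. There are 200 camera calls.

## Task

Press the black plunger of the disc feeder down once, all the way, and let it come back up, so that a single disc comes out onto the lane in front. Then, with the fingertips, push that disc sideways along the lane until it drops into the empty one of the two sunken nests and lies flat in it. Do not pick up any disc, and leave the disc in the other nest and the things lying around alone.

Things in the scene. Friction and masses are not known exactly. Their poses are not given: they have to be found in the camera images.
- feeder: Disc feeder, aluminium and grey plastic, fixed to the desk, turned up to 0.35 rad. Origin: on the desk under the centre of the magazine; x to its rear (plunger), y along the lane, z up. Magazine: 42 mm square tower, top at z 49 mm, three stacked discs inside, gate at its front (-x) onto the lane. Behind it the plunger housing: x 20 to 75, y -25 to 25, top at z 38 mm.
- lane_mid (a point): Middle of the lane's floor in front of the gate, at x -40, y 0, z 12 mm of the feeder. The lane runs along y, 40 mm wide (x -60 to -20) between two fences that rise 4 mm above its floor, the rear one open at the magazine. At each end the floor steps down into a nest, as wide as the lane and 38 mm long (|y| 66 to 104 mm), closed by an end stop 5 mm thick, 6 mm above the lane floor.
- plunger (a joint): Plunger travel in m: 0 up, 0.020 fully down on its stop; spring 2 N at rest, 6 N fully down, returns by itself. Drives a pusher 1.8 times as far: a full press puts the bottom disc right out of the gate at about x -36 mm, y 0 of the feeder (or up to 9 mm nearer the front fence); a partial press leaves it in the gate. After the return the next disc drops; another full press would eject it.
- plunger_top (a point): Centre of the top of the plunger's round black head (28 mm diameter, 10 mm thick), 48 mm behind the magazine's centre; 70 mm above the desk at rest, 50 mm when fully pressed. Nothing stands above it.
- disc_1: The bottom disc of the stack, the one that comes out: plain steel, 30 mm diameter, 8 mm thick, roughly 30 to 55 g. Origin: centre of its underside.
- disc_2: The next disc in the magazine, the same kind, must stay there. Origin: centre of its underside.
- disc_3: The top disc in the magazine, the same kind, must stay there. Origin: centre of its underside.
- nest_empty: Thin dark rubber pad (38 x 36 x 1 mm) on the floor of the EMPTY nest; origin: centre of its underside, 7 mm above the desk, at x = -40 mm, y = +85 or -85 mm in the feeder frame (either end), axes as the feeder's. A disc lying in the nest has its underside 4 mm below the lane floor, 8 mm above the desk.
- nest_full: The same pad in the other nest, at the other end of the lane, where a disc is already parked.
- disc_parked: The disc already lying in the other nest, same size; its top is 4 mm above the lane floor. Leave it alone. Origin: centre of its underside.
- vial: Bystander: capped sample vial, 15 mm diameter, 43 mm tall, standing beside the plunger housing. Origin: centre of its underside.
- tin: Bystander: round tin, 50 mm diameter, 18 mm tall, on the other side of the housing. Origin: centre of its underside.
- tweezers: Bystander: steel tweezers, 129 mm long, 8 mm high, lying in front of the lane. Origin: centre of the underside.
- sample_box: Bystander: flat hinged sample box, 59 x 54 x 18 mm, beyond the left end of the lane. Origin: centre of its underside.

How it is judged:
On the way, in this order (a step that is already met when the one before it is completed fails the run):
1. the plunger is pressed fully down and the bottom disc has come out onto the lane (value of joint plunger above 0.0175 m and x of disc_1 in the frame of feeder below -0.031 m), for 0.05 s.
2. the plunger is released and back up, the disc lying in the lane in front of the gate (value of joint plunger below 0.003 m and x of disc_1 in the frame of feeder below -0.031 m and y of disc_1 in the frame of feeder between -0.06 and 0.06 m), for 0.1 s.
At the end, for the whole second after the job is handed in: The dispensed disc lies flat (0.1 rad) and at rest on the pad of the empty nest, centred within 9 mm across and 8 mm along the lane, underside at most 2 mm off the pad; plunger up within 3 mm; the other two discs in the magazine within 6 mm, the parked disc within 10 mm of its pad (x of disc_1 in the frame of nest_empty between -0.009 and 0.009 m and y of disc_1 in the frame of nest_empty between -0.008 and 0.008 m and z of disc_1 in the frame of nest_empty below 0.003 m and angle between disc_1's own z axis and vertical below 0.1 rad and linear speed of disc_1 below 0.01 m/s and value of joint plunger below 0.003 m and x of disc_2 in the frame of feeder between -0.006 and 0.006 m and x of disc_3 in the frame of feeder between -0.006 and 0.006 m and horizontal distance between disc_parked and nest_full below 0.01 m); the robot touches nothing.
It fails at once if a second disc leaves the magazine (x of any of disc_2, disc_3 in the frame of feeder below -0.01 m).
It fails at once if the plunger is pressed again (more than 8 mm) after the disc has been moved aside (value of joint plunger above 0.008 m and (y of disc_1 in the frame of feeder above 0.03 m or y of disc_1 in the frame of feeder below -0.03 m)).
It fails at once if the dispensed disc is lifted more than 10 mm above the lane (z of disc_1 in the frame of feeder above 0.022 m).
It fails at once if the parked disc is moved more than 10 mm or lifted (distance of disc_parked from where it was at the start of the episode above 0.01 m).
It fails at once if a bystander is moved more than 20 mm or the vial is knocked over (distance of any of vial, tin, tweezers, sample_box from where it was at the start of the episode above 0.02 m or angle between vial's own z axis and vertical above 0.5 rad).
It also fails if it takes over 48 s, if anything falls off the work surface, if the arm or the gripper's body presses on something with over 40 N, if the wrist force passes 120 N, or if a joint passes its speed limit or range.

## Working session

There is one attempt and no reset: what is moved stays moved. The work goes in short steps, Python scripts to look and compute and a tool call to move; the robot and the scene stay as the last step left them, time stands still between calls to the robot, and variables do not carry over. Pictures are saved under pics/ and viewed, at most 10 in all, crops included, and the job is handed in when it is done.

Besides the shell and the picture viewer there is one more tool, called after "Request:" as a command line: name --argument value ..., lists and objects as JSON in quotes. step_arm: Moves the arm, as the interface text tells. Its arguments: {"type":"object","properties":{"commands":{"type":"array","items":{"type":"number"}},"jaw":{"type":"number"},"grip_force":{"type":"number"}},"required":["commands"]}

```bash
mkdir -p pics; python3 - <<'E'
from station import manip
import cv2,numpy as np
for n in("side","top"):
    s=manip.snapshot(n);cv2.imwrite(f"pics/{n}0.png",s["pixels"])
    np.savez(f"{n}cal.npz",**{k:s[k] for k in("fx","fy","cx","cy","R","t")})
    R=np.array(s["R"]);print(n,s["fx"],s["cx"],s["cy"],-R.T@s["t"],R.round(3).tolist())
st=manip.sense();print(st["t"],st["tcp_pos"],st["tool_rot"],st["force"])
E
```

```text
side 566.5782988735784 323.925379274332 238.8587706900316 [ 0.35510693 -0.52050112  0.59295779] [[0.965, -0.263, 0.014], [-0.157, -0.616, -0.772], [0.212, 0.743, -0.635]]
top 443.9652678946264 314.8824941208009 240.9291121783078 [0.50796079 0.13099337 0.9246134 ] [[-0.015, -0.999, 0.037], [-0.999, 0.013, -0.052], [0.051, -0.038, -0.998]]
0.1 [ 0.1713683  -0.60037662  0.2304225 ] [ 9.90368928e-01  1.38450018e-01  4.62113561e-05 -9.88894686e-04] [ 0.13845868 -0.91785727 -1.06275227]
```

View pics/top0.png

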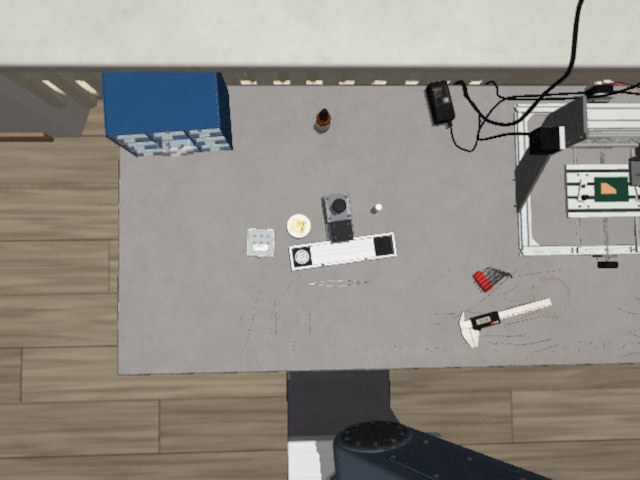

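View pics/side0.png

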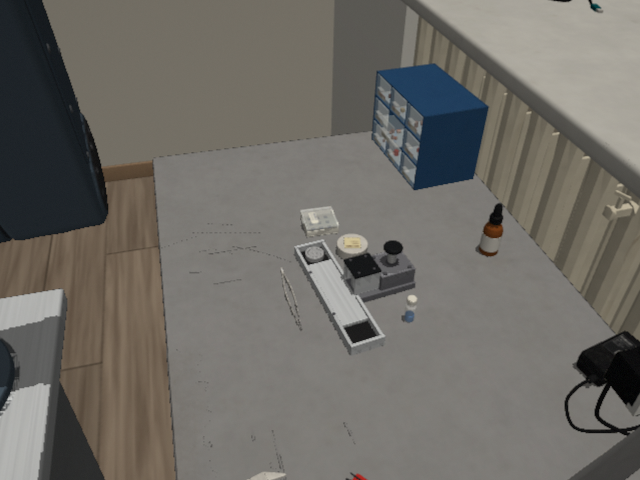

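Top view: the feeder's magazine is at (341,230), its plunger at (339,206), the parked disc at the left (+y) end (302,257) and the empty pad at the right (-y) end (384,245). In the side view the plunger is at (393,247), the empty pad at (357,331) and the vial at (410,309).

```bash
cat > h.py <<'E'
import numpy as np,cv2
C={n:dict(np.load(f"{n}cal.npz")) for n in("side","top")}
def ray(n,u,v):
    c=C[n];d=c["R"].T@np.array([(u-c["cx"])/c["fx"],(v-c["cy"])/c["fy"],1]);return -c["R"].T@c["t"],d
def plane(n,u,v,z):
    o,d=ray(n,u,v);return o+d*(z-o[2])/d[2]
def tri(a,b):
    A=np.zeros((3,3));B=np.zeros(3)
    for n,p in(("top",a),("side",b)):
        o,d=ray(n,*p);d/=np.linalg.norm(d);P=np.eye(3)-np.outer(d,d);A+=P;B+=P@o
    return np.linalg.solve(A,B)
def proj(n,X):
    c=C[n];p=c["R"]@X+c["t"];return np.array([c["cx"]+c["fx"]*p[0]/p[2],c["cy"]+c["fy"]*p[1]/p[2]])
def blobs(img,lo,hi,roi,amin=20):
    x0,y0,x1,y1=roi;m=cv2.inRange(img[y0:y1,x0:x1],lo,hi)
    n,l,s,c=cv2.connectedComponentsWithStats(m)
    return [(s[i][4],s[i][:4].tolist(),(c[i]+[x0,y0]).round(1)) for i in range(1,n) if s[i][4]>=amin]
E
python3 - <<'E'
from h import *
for n,roi in(("top",(285,185,402,275)),("side",(290,235,420,355))):
    im=cv2.imread(f"pics/{n}0.png")
    print(n,*blobs(im,(0,0,0),(48,48,48),roi),sep="\n")
    x0,y0,x1,y1=roi
    cv2.imwrite(f"pics/{n}0c.png",cv2.resize(im[y0:y1,x0:x1],None,fx=5,fy=5,interpolation=cv2.INTER_NEAREST)[:600])
a=cv2.imread("pics/top0c.png");b=cv2.imread("pics/side0c.png")
E
```

```text
top
(np.int32(43), [47, 15, 14, 13], array([338. , 206.5]))
(np.int32(262), [89, 52, 18, 18], array([382.7, 245.4]))
side
(np.int32(204), [94, 6, 19, 14], array([392.8, 247.4]))
(np.int32(23), [12, 17, 10, 12], array([305.4, 257.5]))
(np.int32(564), [54, 18, 37, 26], array([361.9, 265.6]))
(np.int32(21), [32, 20, 6, 6], array([325. , 257.5]))
(np.int32(39), [95, 24, 13, 7], array([391., 263.]))
(np.int32(399), [55, 86, 31, 22], array([360. , 331.6]))
```

View pics/top0c.png

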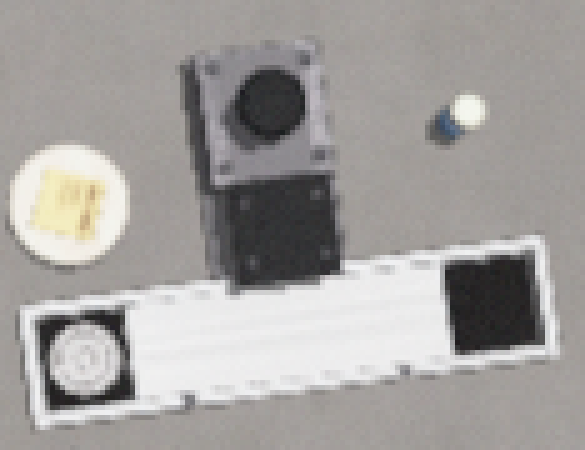

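```bash
python3 - <<'E'
from h import *
f=lambda x,y:((x-2)/5+285,(y-2)/5+185)
r=plane("top",*f(493,304),.008); l=plane("top",*f(84,360),.008)
P=tri(f(272,103),(392.8,246.6));print("plunger tri",P,"plane",plane("top",*f(272,103),.07),plane("side",392.8,246.6,.07))
print("pads",r,l,np.linalg.norm(l-r))
cs=[plane("top",*f(*c),.017) for c in((543,238),(557,354),(37,427),(20,308))];print("outer ctr",np.mean(cs,0),[np.linalg.norm(cs[i]-cs[i-1]) for i in range(4)])
ey=(l-r)/np.linalg.norm(l-r);yaw=np.arctan2(-ey[0],ey[1]);e2=cs[3]-cs[0]+cs[2]-cs[1];print("yaw",yaw,np.arctan2(-e2[0],e2[1]))
ex=np.array([ey[1],-ey[0],0])
mid=(r+l)/2;print("plunger from lane:",mid+.088*ex,"mag",mid+.04*ex,plane("top",*f(287,230),.049), "pad side",plane("side",360,331.6,.008))
print("mag in lane frame", (plane("top",*f(287,230),.049)-mid)@ex,(plane("top",*f(287,230),.049)-mid)@ey)
print("vial",plane("top",*f(469,112),.043))
E
```

```text
plunger tri [0.62105369 0.05087348 0.06921758] plane [0.62086797 0.05097355 0.07      ] [0.62074351 0.05000858 0.07      ]
pads [ 0.54407507 -0.04548904  0.008     ] [0.5232477  0.12483621 0.008     ] 0.1715939132607501
outer ctr [0.53356381 0.04004894 0.017     ] [np.float64(0.21745978827269136), np.float64(0.04816509820888469), np.float64(0.2158621332473647), np.float64(0.04903379720192057)]
yaw 0.12167592125585798 0.12185760876704547
plunger from lane: [0.62101076 0.05035466 0.008     ] mag [0.57336565 0.04452862 0.008     ] [0.57293653 0.04394673 0.049     ] pad side [ 0.54563735 -0.03957985  0.008     ]
mag in lane frame 0.03950343015096241 -0.0005254983379950199
vial [ 0.61999679 -0.03083104  0.043     ]
```

Request:
step_arm --commands '[0.031,-0.025,0,0,0,0.9,0.062,-0.05,0,0,0,1.8,0.093,-0.075,0,0,0,2.7,0.124,-0.1,0,0,0,3.6,0.155,-0.125,0,0,0,4.5,0.186,-0.15,0,0,0,5.4,0.217,-0.175,0,0,0,6.3,0.248,-0.2,0,0,0,7.2,0.279,-0.225,0,0,0,8.1,0.31,-0.25,0,0,0,8.9]' --jaw 0 --grip_force 20

```text
t: 1.1
tcp_pos: [0.4015, -0.274, 0.2311]
tool_rot: [0.998, 0.061, -0.0, -0.0]
force: [0.9, -0.6, -0.1]
finger_gap: -0.001
gripper_force: 0.0
```

Request:
step_arm --commands '[0.029,-0.033,0,0,0,0,0.058,-0.066,0.012,0,0,0,0.087,-0.099,0.024,0,0,0,0.116,-0.132,0.036,0,0,0,0.145,-0.165,0.048,0,0,0,0.174,-0.198,0.06,0,0,0,0.203,-0.231,0.072,0,0,0,0.232,-0.264,0.084,0,0,0,0.258,-0.297,0.096,0,0,0,0.258,-0.297,0.108,0,0,0]'

```text
t: 2.1
tcp_pos: [0.6233, 0.0552, 0.1225]
tool_rot: [0.998, 0.064, 0.002, -0.0]
force: [0.8, -0.0, -0.0]
finger_gap: -0.002
gripper_force: 0.0
```

```bash
cat > snap.py <<'E'
import sys,cv2
from station import manip
from h import *
k=sys.argv[1];a=[]
for n,(x0,y0,w,h) in(("top",(280,180,130,100)),("side",(290,200,140,160))):
    im=manip.snapshot(n)["pixels"];cv2.imwrite(f"pics/{n}{k}.png",im)
    c=cv2.resize(im[y0:y0+h,x0:x0+w],None,fx=3,fy=3,interpolation=cv2.INTER_CUBIC)
    a.append(cv2.copyMakeBorder(c,0,480-c.shape[0],0,0,0))
cv2.imwrite(f"pics/both{k}.png",np.hstack(a)[:,:800])
s=manip.sense();print(s["t"],s["tcp_pos"].round(4) if hasattr(s["tcp_pos"],"round") else s["tcp_pos"],s["force"])
E
python3 snap.py 1
```

```text
2.2 [0.619  0.0518 0.1209] [-0.35642083 -0.51305125 -0.1933687 ]
```

View pics/both1.png

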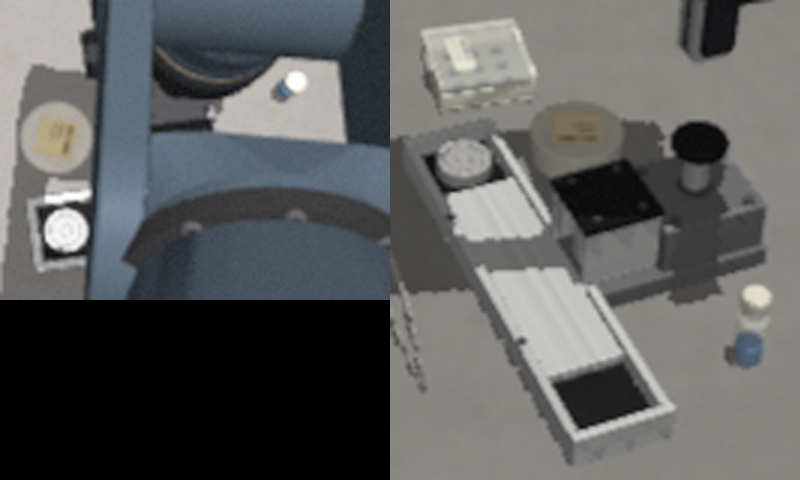

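The fingertips (side crop 710,55) are over the plunger head (700,140), and the picture matches the computed pose. Pressing.

Request:
step_arm --commands '[0,0,0.015,0,0,0,0,0,0.03,0,0,0,0,0,0.042,0,0,0,0,0,0.05,0,0,0,0,0,0.055,0,0,0,0,0,0.06,0,0,0,0,0,0.065,0,0,0,0,0,0.069,0,0,0,0,0,0.071,0,0,0,0,0,0.071,0,0,0]'

```text
t: 3.2
tcp_pos: [0.6198, 0.05, 0.0528]
tool_rot: [0.998, 0.061, -0.001, 0.0]
force: [-3.2, -2.4, 4.4]
finger_gap: -0.004
gripper_force: 2.3
```

Request:
step_arm --commands '[0,0,0.001,0,0,0,0,0,0.002,0,0,0,0,0,0.003,0,0,0,0,0,0.0035,0,0,0,0,0,0.004,0,0,0,0,0,0.004,0,0,0,0,0,0.004,0,0,0,0,0,0.004,0,0,0,0,0,0.004,0,0,0,0,0,0.004,0,0,0]'

```text
t: 4.2
tcp_pos: [0.6199, 0.05, 0.0501]
tool_rot: [0.998, 0.061, -0.001, 0.001]
force: [-4.4, -3.4, 11.1]
finger_gap: 0.001
gripper_force: 5.5
```

```bash
python3 snap.py 2
```

```text
4.3 [0.6199 0.05   0.05  ] [-5.71007686 -3.20553666 11.12172297]
```

View pics/both2.png

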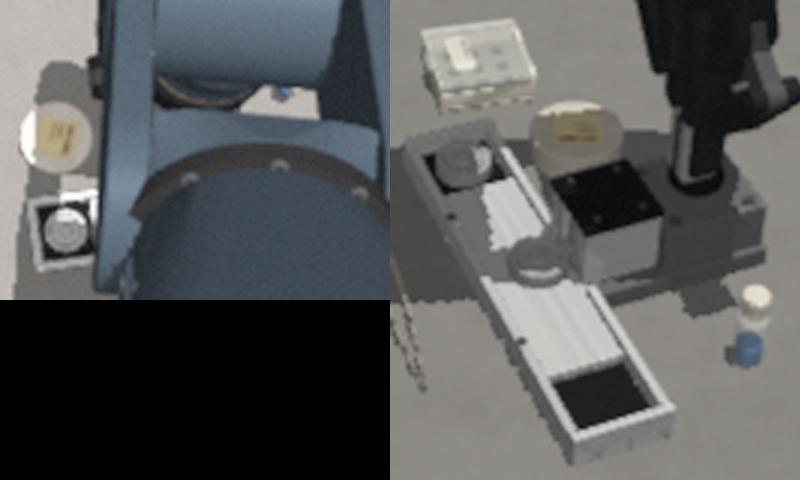

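The plunger head is flush on its stop and the disc is out on the lane at side crop (537,260), which is pixel (339,287). Releasing.

Request:
step_arm --commands '[0,0,-0.004,0,0,0,0,0,-0.009,0,0,0,0,0,-0.014,0,0,0,0,0,-0.02,0,0,0,0,0,-0.026,0,0,0,0,0,-0.035,0,0,0,0,0,-0.047,0,0,0,0,0,-0.06,0,0,0,0,0,-0.07,0,0,0,0,0,-0.07,0,0,0]'

```text
t: 5.3
tcp_pos: [0.6222, 0.0506, 0.1206]
tool_rot: [0.998, 0.061, 0.002, 0.0]
force: [0.6, -0.5, -0.3]
finger_gap: 0.005
gripper_force: 0.0
```

```bash
python3 snap.py 3; python3 - <<'E'
from h import *
M=np.array([.5335,.0397,0]);ex=np.array([np.cos(.122),np.sin(.122),0]);ey=np.array([-ex[1],ex[0],0])
p=plane("side",339,286.7,.017)-M;print("disc rough x,y",-.04+p@ex,p@ey)
print("target world for lane x-42,y+37",M-.002*ex+.037*ey)
for X in((-.042,.037),):pass
E
```

```text
5.4 [0.6209 0.0507 0.1188] [-0.19734639 -0.34233442  0.06151923]
disc rough x,y -0.03348149497115577 0.0017666182952012816
target world for lane x-42,y+37 [0.52701205 0.07618159 0.        ]
```

View pics/both3.png

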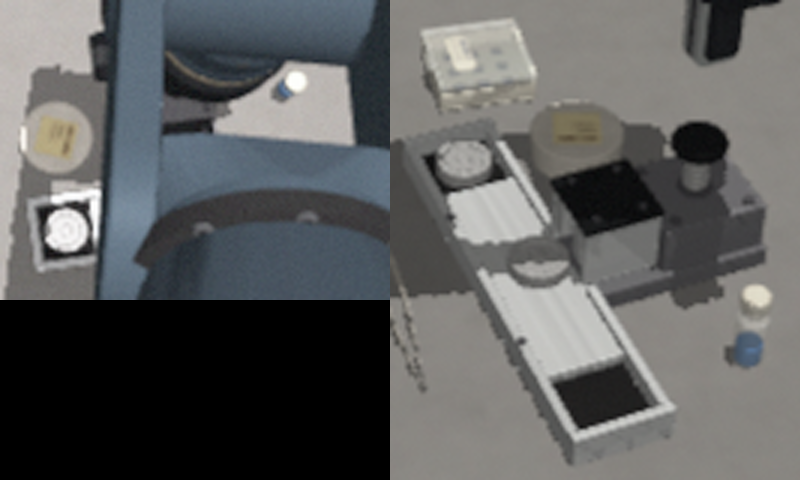

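Plunger back up at side crop (698,143), and the disc is flat in front of the gate at (540,262). Next I move to the +y side of the disc and descend into the lane.

Request:
step_arm --commands '[-0.03,-0.012,0,0,0,0,-0.06,-0.025,0,0,0,0,-0.09,-0.037,0,0,0,0,-0.09,-0.037,0,0,0,0,-0.09,-0.037,0.02,0,0,0,-0.09,-0.037,0.04,0,0,0,-0.09,-0.037,0.055,0,0,0,-0.09,-0.037,0.065,0,0,0,-0.09,-0.037,0.07,0,0,0,-0.09,-0.037,0.07,0,0,0]'

```text
t: 6.4
tcp_pos: [0.5268, 0.0764, 0.0476]
tool_rot: [0.998, 0.061, -0.001, -0.0]
force: [-0.4, -0.9, -0.3]
finger_gap: -0.006
gripper_force: 0.0
```

```bash
python3 snap.py 4
```

```text
6.5 [0.5274 0.0764 0.0486] [ 0.03531969 -0.07934939 -0.24961334]
```

View pics/both4.png

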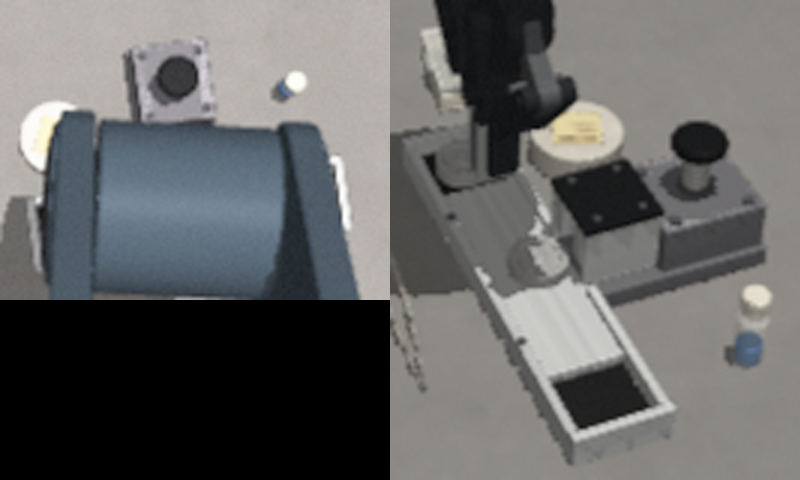

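The fingertips (crop ~495,175) hang above the lane on the parked side, clear of both the dispensed disc (540,260) and the magazine. Descending.

Request:
step_arm --commands '[0,0,0.006,0,0,0,0,0,0.012,0,0,0,0,0,0.018,0,0,0,0,0,0.023,0,0,0,0,0,0.027,0,0,0,0,0,0.03,0,0,0,0,0,0.032,0,0,0,0,0,0.033,0,0,0,0,0,0.033,0,0,0,0,0,0.033,0,0,0]'

```text
t: 7.5
tcp_pos: [0.527, 0.0764, 0.0154]
tool_rot: [0.998, 0.061, 0.0, 0.0]
force: [0.6, -0.8, -0.3]
finger_gap: -0.001
gripper_force: 0.0
```

Request:
step_arm --commands '[0,0.003,0,0,0,0,0,0.008,0,0,0,0,0,0.013,0,0,0,0,0,0.018,0,0,0,0,0,0.023,0,0,0,0,0,0.028,0,0,0,0,0,0.033,0,0,0,0,0,0.038,0,0,0,0,0,0.043,0,0,0,0,0,0.045,0,0,0]'

```text
validation failed for argument at $.co...
```

```bash
python3 snap.py 5
```

```text
7.6 [0.5271 0.0764 0.0155] [ 0.06640252  0.3736185  -0.06160338]
```

View pics/both5.png

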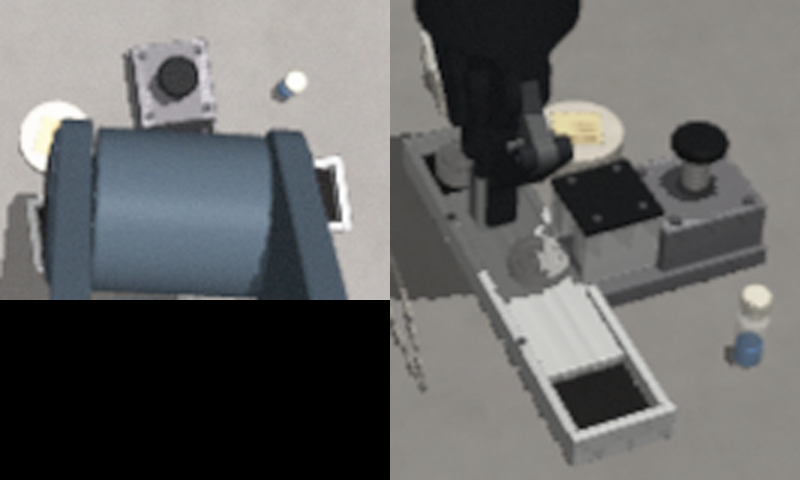

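The call was refused, so nothing moved. The picture shows the fingertips (crop 495,220) down in the lane just behind the disc (540,260). Repeating the push.

Request:
step_arm --commands '[0,0.003,0,0,0,0,0,0.008,0,0,0,0,0,0.013,0,0,0,0,0,0.018,0,0,0,0,0,0.023,0,0,0,0,0,0.028,0,0,0,0,0,0.033,0,0,0,0,0,0.038,0,0,0,0,0,0.043,0,0,0,0,0,0.045,0,0,0]'

```text
validation failed for argument at $.co...
```

Request:
step_arm --commands '[0.0,0.004,0.0,0.0,0.0,0.0,0.0,0.009,0.0,0.0,0.0,0.0,0.0,0.014,0.0,0.0,0.0,0.0,0.0,0.019,0.0,0.0,0.0,0.0,0.0,0.024,0.0,0.0,0.0,0.0,0.0,0.029,0.0,0.0,0.0,0.0,0.0,0.034,0.0,0.0,0.0,0.0,0.0,0.039,0.0,0.0,0.0,0.0,0.0,0.043,0.0,0.0,0.0,0.0,0.0,0.045,0.0,0.0,0.0,0.0]' --jaw 0 --grip_force 20

```text
t: 8.6
tcp_pos: [0.5325, 0.0314, 0.0153]
tool_rot: [0.998, 0.061, 0.0, 0.0]
force: [0.5, 1.7, 1.4]
finger_gap: -0.0
gripper_force: 0.5
```

Request:
step_arm --commands '[0.0,0.005,0.0,0.0,0.0,0.0,0.0,0.01,0.0,0.0,0.0,0.0,0.0,0.015,0.0,0.0,0.0,0.0,0.0,0.02,0.0,0.0,0.0,0.0,0.0,0.025,0.0,0.0,0.0,0.0,0.0,0.03,0.0,0.0,0.0,0.0,0.0,0.034,0.0,0.0,0.0,0.0,0.0,0.038,0.0,0.0,0.0,0.0,0.0,0.042,0.0,0.0,0.0,0.0,0.0,0.042,0.0,0.0,0.0,0.0]' --jaw 0 --grip_force 20

```text
t: 9.6
tcp_pos: [0.5379, -0.0106, 0.0153]
tool_rot: [0.998, 0.061, 0.0, 0.0]
force: [-0.0, -0.9, -1.1]
finger_gap: 0.004
gripper_force: 0.0
```

```bash
python3 snap.py 6
```

```text
9.7 [ 0.5376 -0.0101  0.0153] [0.52875107 0.2043214  0.02413308]
```

View pics/both6.png

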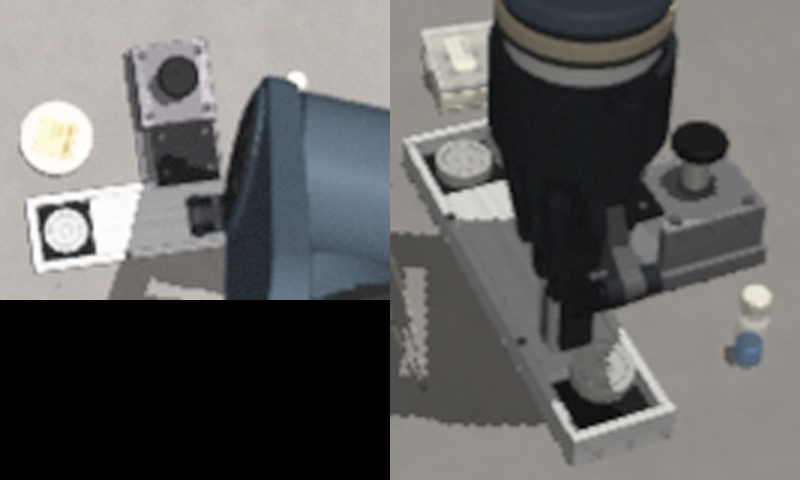

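The disc (crop 603,368) is over the empty nest with its rear still at the fingertip (570,345). I push 6 mm more, then back off and rise.

Request:
step_arm --commands '[0.0,0.001,0.0,0.0,0.0,0.0,0.0,0.003,0.0,0.0,0.0,0.0,0.0,0.005,0.0,0.0,0.0,0.0,0.0,0.006,0.0,0.0,0.0,0.0,0.0,0.006,0.0,0.0,0.0,0.0,0.0,0.006,0.0,0.0,0.0,0.0,0.0,0.003,0.0,0.0,0.0,0.0,0.0,-0.002,0.0,0.0,0.0,0.0,0.0,-0.007,0.0,0.0,0.0,0.0,0.0,-0.01,0.0,0.0,0.0,0.0]' --jaw 0 --grip_force 20

```text
t: 10.7
tcp_pos: [0.5361, 0.0008, 0.0153]
tool_rot: [0.998, 0.061, -0.0, -0.0]
force: [0.3, 0.2, -1.1]
finger_gap: 0.003
gripper_force: 0.0
```

Request:
step_arm --commands '[0.0,0.0,-0.01,0.0,0.0,0.0,0.0,0.0,-0.025,0.0,0.0,0.0,0.0,0.0,-0.045,0.0,0.0,0.0,0.0,0.0,-0.07,0.0,0.0,0.0,0.0,0.0,-0.1,0.0,0.0,0.0,0.0,0.0,-0.13,0.0,0.0,0.0,0.0,0.0,-0.16,0.0,0.0,0.0,0.0,0.0,-0.18,0.0,0.0,0.0,0.0,0.0,-0.19,0.0,0.0,0.0,0.0,0.0,-0.19,0.0,0.0,0.0]' --jaw 0 --grip_force 20

```text
t: 11.7
tcp_pos: [0.5371, -0.0001, 0.207]
tool_rot: [0.998, 0.061, 0.002, 0.0]
force: [0.3, -0.6, 0.3]
finger_gap: 0.005
gripper_force: 0.0
```

```bash
python3 snap.py 7; python3 - <<'E'
from h import *
M=np.array([.5335,.0397,0]);ex=np.array([np.cos(.122),np.sin(.122),0]);ey=np.array([-ex[1],ex[0],0])
for y in(-.081,-.085,-.089):
    X=M+y*ey;X[2]=.016;p=proj("side",X);print(y,p,(p-[290,200])*3+[390,0])
E
```

```text
11.8 [5.357e-01 1.000e-04 2.048e-01] [-0.16377639 -0.10326049 -0.63099009]
-0.081 [358.97155937 328.56408082] [596.91467812 385.69224245]
-0.085 [360.23181015 330.66573615] [600.69543044 391.99720845]
-0.089 [361.50153691 332.7831941 ] [604.50461073 398.34958231]
```

View pics/both7.png

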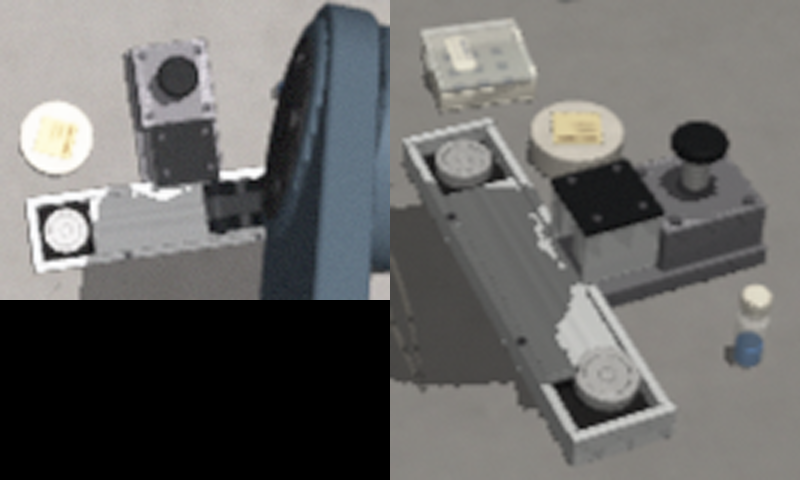

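Side view: the disc (crop 607,370) lies over the pad, at its lane-side half. The plunger is up and the rest is undisturbed. I'll swing the arm away so the top camera can measure whether the disc is seated.

Request:
step_arm --commands '[0.0,0.02,0.0,0.0,0.0,0.0,0.0,0.05,0.0,0.0,0.0,0.0,0.0,0.085,0.0,0.0,0.0,0.0,0.0,0.12,0.0,0.0,0.0,0.0,0.0,0.155,0.0,0.0,0.0,0.0,0.0,0.19,0.0,0.0,0.0,0.0,0.0,0.22,0.0,0.0,0.0,0.0,0.0,0.24,0.0,0.0,0.0,0.0,0.0,0.25,0.0,0.0,0.0,0.0,0.0,0.25,0.0,0.0,0.0,0.0]' --jaw 0 --grip_force 20

```text
t: 12.8
tcp_pos: [0.5666, -0.2486, 0.2043]
tool_rot: [0.998, 0.061, -0.001, -0.001]
force: [0.2, -0.5, 0.5]
finger_gap: 0.001
gripper_force: 0.0
```

```bash
python3 snap.py 8; cat > fit.py <<'E'
import sys
from h import *
k=sys.argv[1]
M=np.array([.5335,.0397,0]);ex=np.array([np.cos(.122),np.sin(.122),0]);ey=np.array([-ex[1],ex[0],0])
for n in("top","side"):
    im=cv2.imread(f"pics/{n}{k}.png")
    for nm,y in(("parked",.085),("nest",-.085)):
        X=M+y*ey;cs=[]
        for dx,dy in((-.018,-.019),(.018,-.019),(.018,.019),(-.018,.019)):
            Y=X+dx*ex+dy*ey;Y[2]=.008;cs.append(proj(n,Y))
        m=np.zeros(im.shape[:2],np.uint8);cv2.fillConvexPoly(m,np.int32(np.round(cs)),255)
        m=cv2.dilate(m,np.ones((3,3)))if n=="side" else m
        g=cv2.cvtColor(im,cv2.COLOR_BGR2GRAY);b=((g>75)&(m>0)).astype(np.uint8)
        c=max(cv2.findContours(b,cv2.RETR_EXTERNAL,cv2.CHAIN_APPROX_NONE)[0],key=cv2.contourArea)
        e=cv2.fitEllipse(cv2.convexHull(c));p=plane(n,*e[0],.016 if n=="top" else .013)-M
        print(n,nm,np.round(e[0],1),np.round(e[1],1),round(e[2]),"x,y mm",round(p@ex*1e3-40,1),round(p@ey*1e3,1))
        if nm=="nest":
            u,v=np.int32(np.mean(cs,0));print(g[v-14:v+15:1,u-14:u+15] if n=="top" else "")
E
python3 fit.py 8
```

```text
12.9 [ 0.5664 -0.2468  0.2047] [ 0.32245544  0.10865308 -0.22427961]
top parked [301.3 256.8] [23.1 24.1] 88 x,y mm -40.4 86.0
top nest [379.4 245.2] [15.1 20.7] 7 x,y mm -38.5 -76.6
[[165 161 163 161 163 165 165 166 164 165 165 163 166 169 166 167 168 167
  164 162 162 161 161 163 148 155 163 160 165]
 [163 163 161 163 161 162 162 165 166 164 167 166 165 164 169 165 164 154
  144 160 172 194 211 222 218 182 162 162 164]
 [163 163 162 160 160 162 162 165 161 151 155 153 161 187 196 215 220 218
  210 215 223 229 236 239 240 213 168 161 162]
 [162 161 150 142 154 167 190 213 220 215 219 218 218 228 231 237 241 242
  241 240 232 217 200 200 228 226 186 163 162]
 [217 222 219 215 219 222 231 238 240 240 243 240 239 230 212 200 198 191
  191 199 187 152 124 135 220 231 190 165 161]
 [240 242 242 243 242 231 219 207 198 190 197 218 229 219 176 120  89  68
   67  94 100  86 104 111 218 236 198 164 164]
 [200 200 197 220 228 193 148 115 146 167 172 197 211 213 197 170 124  67
   38  37  41  39  85  92 218 242 205 163 162]
 [213 215 213 226 231 171  80 117 177 207 194 186 185 187 183 200 188 
[... 2010 characters left out ...]
40 241 201 109  73 100 133 164 158 181 202 205 205
  204 219 224 231 233 235 237 239 216 227 218]
 [241 241 235 225 220 225 233 224 208 207 211 215 224 220 227 235 233 237
  238 236 225 215 200 184 186 185 175 198 189]
 [239 241 236 229 223 225 228 231 234 235 238 237 237 227 211 194 184 181
  183 186 183 181 163 145 145 138 156 168 164]
 [234 236 238 239 236 235 227 207 190 184 180 184 197 194 173 156 146 137
  140 141 157 166 165 164 166 165 166 166 165]
 [202 185 187 181 196 206 194 168 153 142 136 138 155 166 163 167 164 167
  164 164 164 164 167 162 164 166 164 165 163]]
side parked [313.4 257.7] [23.3 34.3] 88 x,y mm -43.2 79.0
side nest [360.  335.2] [31.5 39.1] 121 x,y mm -42.4 -89.8
```

The disc's rear edge still overlaps the step by about 1–2 mm: centre near y = -78, against the -81 needed. The fingers turn out to be thinner than I assumed. Returning for a slightly lower, longer push.

Request:
step_arm --commands '[0.0,-0.03,0.0,0.0,0.0,0.0,0.0,-0.07,0.0,0.0,0.0,0.0,0.0,-0.11,0.0,0.0,0.0,0.0,0.0,-0.15,0.0,0.0,0.0,0.0,0.0,-0.19,0.0,0.0,0.0,0.0,0.0,-0.22,0.0,0.0,0.0,0.0,0.0,-0.24,0.02,0.0,0.0,0.0,0.0,-0.25,0.05,0.0,0.0,0.0,0.0,-0.25,0.08,0.0,0.0,0.0,0.0,-0.25,0.11,0.0,0.0,0.0]' --jaw 0 --grip_force 20

```text
t: 13.9
tcp_pos: [0.5356, 0.0024, 0.095]
tool_rot: [0.998, 0.063, 0.0, -0.0]
force: [0.6, 0.2, 0.2]
finger_gap: -0.001
gripper_force: 0.0
```

Request:
step_arm --commands '[0.0,0.0,0.01,0.0,0.0,0.0,0.0,0.0,0.025,0.0,0.0,0.0,0.0,0.0,0.04,0.0,0.0,0.0,0.0,0.0,0.053,0.0,0.0,0.0,0.0,0.0,0.064,0.0,0.0,0.0,0.0,0.0,0.072,0.0,0.0,0.0,0.0,0.0,0.078,0.0,0.0,0.0,0.0,0.0,0.08,0.0,0.0,0.0,0.0,0.0,0.081,0.0,0.0,0.0,0.0,0.0,0.081,0.0,0.0,0.0]' --jaw 0 --grip_force 20

```text
t: 14.9
tcp_pos: [0.5365, -0.0, 0.0145]
tool_rot: [0.998, 0.061, 0.0, 0.0]
force: [-0.3, 0.5, 0.7]
finger_gap: 0.002
gripper_force: 0.0
```

Push to feeder y = -61, then look (numerically) before leaving.

Request:
step_arm --commands '[0.0,0.004,0.0,0.0,0.0,0.0,0.0,0.008,0.0,0.0,0.0,0.0,0.0,0.012,0.0,0.0,0.0,0.0,0.0,0.015,0.0,0.0,0.0,0.0,0.0,0.017,0.0,0.0,0.0,0.0,0.0,0.019,0.0,0.0,0.0,0.0,0.0,0.021,0.0,0.0,0.0,0.0,0.0,0.021,0.0,0.0,0.0,0.0,0.0,0.021,0.0,0.0,0.0,0.0,0.0,0.021,0.0,0.0,0.0,0.0]' --jaw 0 --grip_force 20

```text
t: 15.9
tcp_pos: [0.5389, -0.0208, 0.0143]
tool_rot: [0.998, 0.061, -0.0, -0.0]
force: [-0.0, 0.1, 0.2]
finger_gap: -0.007
gripper_force: 0.0
```

Request:
step_arm --commands '[0.0,-0.004,0.0,0.0,0.0,0.0,0.0,-0.01,0.0,0.0,0.0,0.0,0.0,-0.015,-0.01,0.0,0.0,0.0,0.0,-0.015,-0.03,0.0,0.0,0.0,0.0,-0.015,-0.06,0.0,0.0,0.0,0.0,-0.015,-0.09,0.0,0.0,0.0,0.0,-0.015,-0.12,0.0,0.0,0.0,0.0,-0.015,-0.15,0.0,0.0,0.0,0.0,-0.015,-0.18,0.0,0.0,0.0,0.0,-0.015,-0.19,0.0,0.0,0.0]' --jaw 0 --grip_force 20

```text
t: 16.9
tcp_pos: [0.5385, -0.0056, 0.208]
tool_rot: [0.998, 0.062, 0.003, 0.001]
force: [0.4, -0.4, -0.7]
finger_gap: -0.001
gripper_force: 0.0
```

Request:
step_arm --commands '[0.0,0.02,0.0,0.0,0.0,0.0,0.0,0.05,0.0,0.0,0.0,0.0,0.0,0.085,0.0,0.0,0.0,0.0,0.0,0.12,0.0,0.0,0.0,0.0,0.0,0.155,0.0,0.0,0.0,0.0,0.0,0.19,0.0,0.0,0.0,0.0,0.0,0.22,0.0,0.0,0.0,0.0,0.0,0.24,0.0,0.0,0.0,0.0,0.0,0.25,0.0,0.0,0.0,0.0,0.0,0.25,0.0,0.0,0.0,0.0]' --jaw 0 --grip_force 20

```text
t: 17.9
tcp_pos: [0.5674, -0.2545, 0.2038]
tool_rot: [0.998, 0.061, -0.0, -0.0]
force: [0.8, 0.2, 0.5]
finger_gap: 0.001
gripper_force: 0.0
```

```bash
python3 snap.py 9; python3 fit.py 9
```

```text
18.0 [ 0.5672 -0.2526  0.204 ] [-0.04288536  0.78641629  0.82509156]
top parked [301.2 256.7] [21.9 25.2] 83 x,y mm -40.0 86.2
top nest [383.1 246.3] [21.5 25.5] 171 x,y mm -41.8 -83.8
[[163 164 165 163 163 164 165 165 165 167 165 167 166 166 166 167 167 167
  165 164 158 164 166 163 151 154 159 163 162]
 [163 163 162 163 162 164 163 165 166 167 164 164 167 165 167 168 165 150
  145 157 174 195 213 223 217 184 162 162 162]
 [164 163 164 161 164 160 164 166 163 152 154 154 161 185 194 213 222 217
  213 215 222 229 235 239 239 213 168 161 163]
 [163 161 151 142 155 167 189 214 219 215 219 216 218 228 231 236 241 241
  242 239 231 218 197 204 229 226 184 162 162]
 [219 223 219 215 217 223 230 238 241 242 242 240 239 225 209 198 197 187
  189 200 188 151 125 134 220 230 190 161 164]
 [240 242 243 242 242 229 220 206 197 193 192 206 229 223 208 199 174 115
   73  95 104  84 100 110 218 236 198 160 160]
 [199 197 199 221 226 195 146 109  93  91 166 205 220 226 225 228 220 194
  155  97  46  40  86  90 217 241 205 163 161]
 [213 214 210 224 230 171  77  50  44 156 219 207 187 223 231 224 20
[... 2012 characters left out ...]
40 242 196 106  74 102 133 160 158 179 202 202 205
  204 218 226 230 234 232 238 240 215 227 219]
 [241 241 233 227 221 225 232 224 207 204 211 217 224 222 228 234 235 236
  238 239 227 216 200 185 183 183 175 199 190]
 [239 241 236 230 224 225 229 231 234 235 238 236 236 226 208 194 183 178
  182 186 182 181 162 146 141 140 156 164 164]
 [233 236 238 238 236 234 226 205 188 183 180 182 199 195 170 157 147 136
  141 142 158 166 164 161 166 167 163 167 164]
 [200 184 185 182 194 204 193 166 148 145 136 134 157 162 164 166 166 164
  165 167 166 168 164 164 163 166 165 165 167]]
side parked [313.4 257.7] [23.3 34.3] 88 x,y mm -43.2 79.0
side nest [360.  335.2] [31.5 39.1] 121 x,y mm -42.4 -89.8
```

The disc now has dark pad showing on both sides, its centre is at y ≈ -84, and its brightness matches a flat disc. It has dropped in, and the arm is clear.

```bash
python3 -c "
from station import manip
print(manip.sign_off())"
```

```text
the job is handed in; nothing more can be done
None
```

I pressed the plunger fully once and let it return, then pushed the single disc into the empty nest, about 1 mm from its centre along the lane and lying flat by the top camera. The job is handed in, though `sign_off()` returned no verdict.

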